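Fit the light shield to the microscope and hold it home

TASK

Put the microscope in its safe state and fit its light shield: on the control pad press the red key and then the blue key, one at a time, each fully down and let up again, and do not press the green one. Then lift the orange light shield out of its white stand and push it straight down behind the lip at the front edge of the microscope stage until it is fully home on its spring seat, firmly but without forcing it. Finish while still holding the shield, pressed fully home (it springs up if let go), with everything else left where it stood.

Things in the scene. Friction and masses are not known exactly. Their poses are not given: they have to be found in the camera images.
- red_key_top (a point): centre of the top (34 mm above the bench when up) of the red round key (28 mm across) on the cream control pad (85 x 175 x 12 mm, fixed to the bench). Three keys stand in a row 52 mm apart, in any order; each is pressed straight down
- blue_key_top (a point): centre of the top of the blue key, same size
- green_key_top (a point): centre of the top of the green key, same size; it must not be pressed
- red_key (a joint): travel of the red key, m: 0 up, 0.006 fully down (takes 5 N); springs back
- blue_key (a joint): travel of the blue key, same
- green_key (a joint): travel of the green key, same
- shield: loose orange upright plate, 60 mm wide (its y) x 6 mm thick (its x) x 95 mm tall (its z), about 90 g, the same either way round. Its top 22 mm (73 to 95 mm up) is a black grip rib, 14 mm thick along x and 44 mm wide along y, to be pinched from above across its thickness. Origin: centre of the underside. It stands upright in its stand
- stand: white plastic stand fixed to the bench, foot 80 x 110 x 6 mm, with a pocket for the shield 11 mm (x) by 63 mm (y), floor 6.5 mm and rim 34 mm above the bench: lift the shield at least 30 mm to clear it. Origin: underside centre
- scope: cream and black inverted microscope, fixed. Origin: on the bench below the middle of its shield slot; x points from the slot back into the machine, y along the slot towards its tower. Black stage, top 130 mm up, x 14 to 190 mm, y -80 to 80 mm; the slot is at its front edge behind a cream lip. Tower (eyepieces, lamp head, up to 395 mm high) begins at y = 150 mm
- slot_home (a point): where the centre of the shield's underside is when fully home: in the middle of the slot, 88 mm above the bench, axes as the microscope's (the shield's y lies along the slot). Home, the shield's top edge is 53 mm above the stage
- slot_mouth (a point): middle of the slot's mouth, 130 mm above the bench, 42 mm above slot_home. The slot is 10 mm wide across (microscope's x) and 80 mm long (its y), closed by a cheek at each end; sides straight up to 124 mm above the bench, then the lip's top edge flares outwards to 133 mm as a lead-in
- seat (a joint): travel of the steel spring seat in the slot floor, m: 0 up (its top 96 mm above the bench), 0.008 bottomed on its hard stop. It pushes back with 5 N as it starts to move, 11 N at full travel. The weight of the shield alone does not move it
- dish: clear petri dish with a pink filling, 72 mm across, 14 mm high, lying on the stage behind the slot; leave alone. Origin: underside centre
- bottle: amber bottle, 64 mm across, 150 mm tall; leave alone. Origin: underside centre
- jar: yellow jar with red cap, 80 mm across, 85 mm tall; leave alone. Origin: underside centre
- tip_box: blue pipette tip box with white lid, 80 x 120 x 57 mm; leave alone. Origin: underside centre
- slide_box: green slide box, 85 x 60 x 32 mm; leave alone. Origin: underside centre
- beaker: clear beaker, 68 mm across, 80 mm tall; leave alone. Origin: underside centre
Not all that is in view belongs to the job. Of the things like the shield, leave any that is purple or turquoise; of the rest the smaller one is meant.

How it is judged:
By the outcome, as a careful person would: the job done as asked, in the order asked, and still so for the second after the job is handed in, while the arm keeps its last pose, push and grip.
It also fails if it takes over 58 s, if anything falls off the work surface, if the arm or the gripper's body presses on something with over 40 N, if the wrist force passes 120 N, or if a joint passes its speed limit or range.

ROBOT

A 7-joint arm with a two-finger parallel gripper is mounted at the origin on the work surface. World frame = base frame: x ahead of the robot, y to its left, z up, the work surface at z = 0. Lengths are in m, angles in rad, forces in N, time in s.
With the tool pointing down it reaches from about 0.425 to 0.875 m from the base axis. Payload 4.7 kg.
Tool frame: the origin (TCP) lies midway between the tips of the shut fingers; the grasp point (between the pads) lies 19 mm behind it; z points along the fingers, y is the line along which they close (so a half turn about z gives the same grasp; the last joint's range is limited). The gripper opens to 87 mm and grips with 3 to 60 N. Pads are 19 mm wide; open, the fingers measure 117 mm over their backs; the gripper's body (75 mm by 190 mm) begins 51 mm behind the grasp point.
Start: joints at [1.142, 0.321, -0.07, 1.45, 0.023, 1.371, -0.057], TCP at [0.278, -0.587, 0.223] pointing down, gripper open.
Joint ranges: [-2.86, 2.86], [-0.3, 2.09], [-1.38, 1.24], [0.06, 2.45], [-1.56, 4.7], [0.09, 2.05], [-2.69, 2.69]. Speed limits (rad/s): [2.57, 2.57, 3.14, 3.14, 3.14, 3.14, 3.14].

INTERFACE

Orientations are given as a rotation vector (axis times angle).
In Python, from bench import ctrl gives the robot as it stands. The module is installed in compiled form; this text tells all that it offers.
- The arm moves only by the shell command python3 -m handwheel 'ROWS' [FORCE]. ROWS is JSON, a list of rows, each a list of 7 numbers: the finger opening in m, from 0 to 0.087, then the shift along the tool's x, y, z in m, then the turn, a rotation vector about the tool's x, y, z in degrees. A call has 1 to 12 rows; each row shifts and turns the commanded pose from where the row before left it, along the tool's axes as they then stand; what a row does not reach is not made up. A row lasts 1/8 s, in which the tool goes at most 62.5 mm and 10.7 degrees, less where a joint would pass 70% of its speed; a pose out of reach is approached as far as the arm can. A call is refused whole if a number of a shift passes 0.0625 or a number of a turn 10.7, either way. A call with a gripper value outside its range is refused whole. The fingers move at their own pace and stop on an object; FORCE is the grip in N (left out, the last holds). Time passes only in rows, so rows that do not move let the fingers close. It gives the time, the measured TCP pose, the force, the opening and the grip force at its end, in the units of the state.
- ctrl.get_state(): the state, without advancing time (a new reading comes with each control period).
- ctrl.get_image(name): name is "side" or "top"; returns (picture, depth): 420x560x3 uint8, blue, green, red; 420x560 float32, m along the optical axis (not along the pixel's ray), 0 where there is no reading.
- ctrl.camera_info(name): a dict with "intrinsics" (3x3 intrinsics, pixels), "D" ([k1, k2, p1, p2, k3] as OpenCV has them; the pictures are not rectified), "R" (3x3) and "t" (3): a world point X has camera coordinates R X + t. Camera axes: x right, y down, z forward; pixel columns grow to the right and rows downward; lengths in m; the calibration is good to about 2 mm. A picture is of the moment at which its call begins. camera_info takes no time and is no camera call.
- ctrl.close_job(): hands the job in; it is judged then, once.
The state is a dict: "time": time; "joint_positions": joint angles; "qd": joint speeds; "joint_torque": joint torques, N m; "position": TCP position; "tool_rot": TCP orientation; "ft_force": force on the tool from outside, world axes, zero at the start; "torque": the same for the moment, N m; "grip_width": opening from 0.0 (shut) to 1.0 (fully open); "grip_force": force on a finger pad.
Only numpy, scipy, OpenCV 4.12 (cv2) and the standard library are available. Lean on these libraries where they do the work, as an engineer would, in place of code of your own. Each camera call takes 0.05 s, during which the arm holds its last target. There are 200 camera calls.

## Working session

There is one attempt and no reset: what is moved stays moved. The work goes in short steps, Python scripts to look and compute and a shell command to move; the robot and the scene stay as the last step left them, time stands still between calls to the robot, and variables do not carry over. Pictures are saved under pics/ and viewed, at most 10 in all, crops included, and the job is handed in when it is done.

```bash
mkdir -p pics; cat > h.py <<'E'
import numpy as np, cv2
from bench import ctrl
from scipy.spatial.transform import Rotation as Ro
def cam(n):
    i=ctrl.camera_info(n); return [np.array(i[k],float) for k in ("intrinsics","D","R","t")]
def ray(n,px):
    K,D,R,t=cam(n); u=cv2.undistortPoints(np.array([[px]],float),K,D)[0,0]
    return -R.T@t, R.T@np.array([u[0],u[1],1.])
def onz(n,px,z):
    o,d=ray(n,px); return o+d*(z-o[2])/d[2]
def bydepth(n,px,dep):
    o,d=ray(n,px); return o+d*dep
def tri(n1,p1,n2,p2):
    o,d=ray(n1,p1);q,e=ray(n2,p2); s=np.linalg.lstsq(np.c_[d,-e],q-o,rcond=None)[0]
    a=o+d*s[0];b=q+e*s[1]; return (a+b)/2,np.linalg.norm(a-b)
def proj(n,X):
    K,D,R,t=cam(n); return cv2.projectPoints(np.atleast_2d(np.array(X,float)),cv2.Rodrigues(R)[0],t,K,D)[0][:,0]
E
python3 - <<'E'
from h import *
for n in("side","top"):
    p,d=ctrl.get_image(n); cv2.imwrite(f"pics/{n}0.png",p); np.save(f"{n}0.npy",d)
    K,D,R,t=cam(n); print(n,(-R.T@t).round(3),R[2].round(3),K[0,0])
s=ctrl.get_state(); print(s["tool_rot"],s["position"],s["time"],s["ft_force"]); print(Ro.from_rotvec(s["tool_rot"]).as_matrix().round(3))
E
```

```text
side [ 0.386 -0.848  0.545] [ 0.186  0.866 -0.464] 387.4286873342221
top [ 0.337 -0.062  1.078] [ 0.204  0.009 -0.979] 389.7985487791047
[-3.06326011e+00 -6.89681424e-01  7.16559794e-04] [ 0.27828378 -0.58687025  0.22157571] 0.1 [ 0.16157687  0.13291506 -0.14089028]
[[ 0.904  0.429 -0.001]
 [ 0.429 -0.904  0.002]
 [-0.    -0.002 -1.   ]]
```

View pics/side0.png

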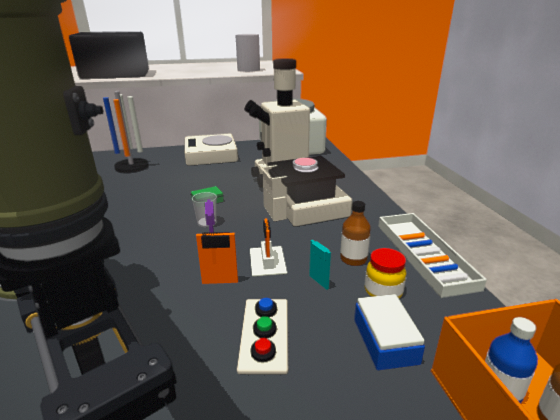

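View pics/top0.png

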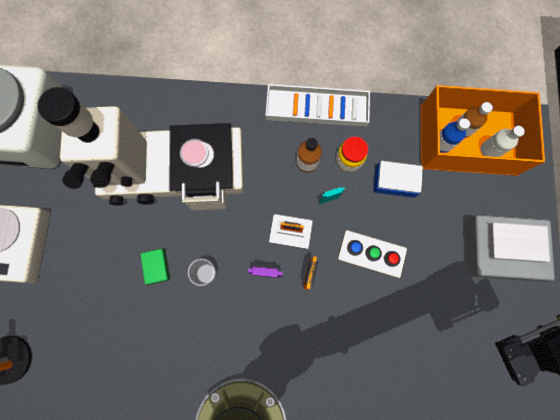

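The side view shows the red key at (263,348), green at (264,326) and blue at (266,306). It also shows the white stand at (268,258) and the microscope stage around (305,170). Candidates for the shield are:
- orange plate in the white stand: side (267,240), top (291,227)
- free-standing orange plate: side (217,258), top (311,272)
- turquoise plate: side (320,263), top (332,194), excluded by colour
- purple plate: side (210,215), top (265,271), excluded by colour

I choose the orange plate in the stand, which looks the smaller of the two. Next I check it in a close crop.

```bash
python3 - <<'E'
import cv2,numpy as np
t=cv2.imread("pics/top0.png");s=cv2.imread("pics/side0.png")
def up(i,x,y,w,h,k): return cv2.resize(i[y:y+h,x:x+w],None,fx=k,fy=k,interpolation=cv2.INTER_CUBIC)
a=up(t,260,200,100,100,4); b=up(s,190,200,100,100,4)
c=up(t,165,170,80,50,5)
d=up(s,240,290,60,80,5)
cv2.imwrite("pics/c1.png",np.hstack([a,b]))
e=up(t,335,225,80,60,5)
cv2.imwrite("pics/c2.png",np.vstack([np.hstack([c,c*0]),np.hstack([e,c[:,:]*0 if 0 else cv2.copyMakeBorder(up(s,255,150,100,75,4),0,0,0,0,0)])]))
E
```

```text
(no output)
```

View pics/c1.png

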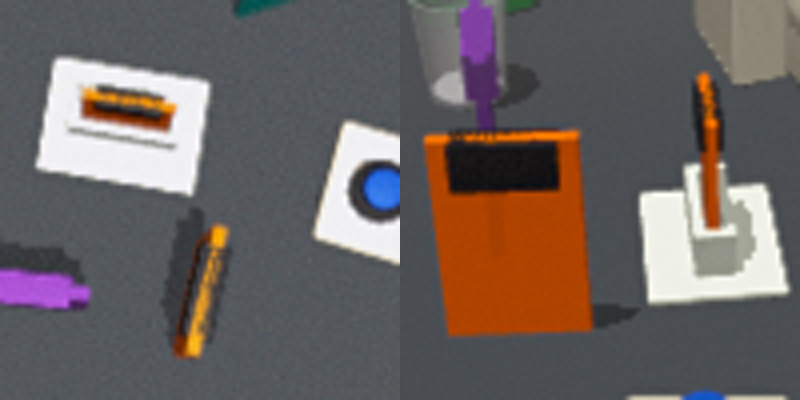

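View pics/c2.png

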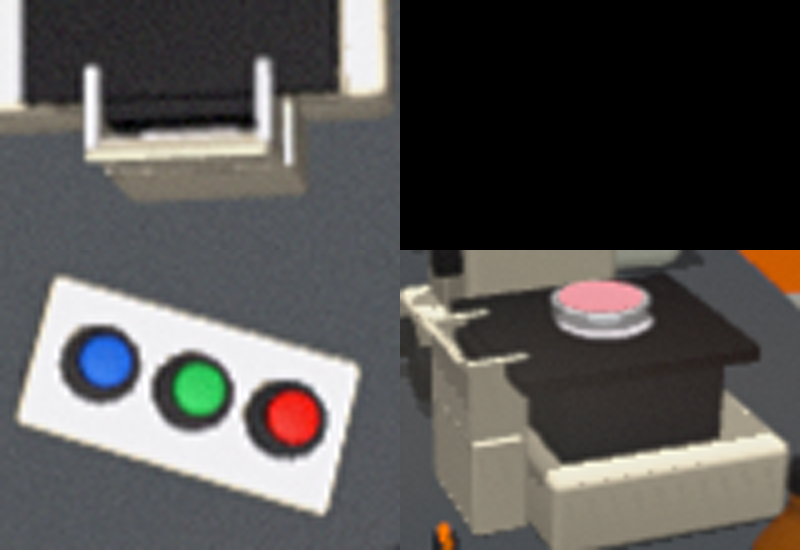

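The close crop shows the plate in the stand, with its black rib (crop (128,100), so top (292,225)), clearly narrower than the free-standing orange plate. That confirms the choice. In the slot crop, the cheeks are at top (183.5,192) and (218,191), with the lip between them. Now I measure.

```bash
cat > m.py <<'E'
from h import *
def cloud(n,d):
    K,D,R,t=cam(n); v,u=np.mgrid[0:420,0:560]; p=np.stack([u,v],-1).reshape(-1,1,2).astype(float)
    q=cv2.undistortPoints(p,K,D)[:,0]; c=np.c_[q,np.ones(len(q))]*d.reshape(-1,1)
    return ((c-t)@R).reshape(420,560,3)
E
python3 - <<'E'
from m import *
I={n:cv2.imread(f"pics/{n}0.png") for n in("side","top")}; C={n:cloud(n,np.load(n+"0.npy")) for n in I}
H={n:cv2.cvtColor(I[n],cv2.COLOR_BGR2HSV) for n in I}
box={"side":(225,290,300,375),"top":(335,225,415,280)}
for k,(a,b) in dict(red=(-6,6),green=(45,80),blue=(100,125)).items():
    P={}
    for n in I:
        x0,y0,x1,y1=box[n]; h=H[n][y0:y1,x0:x1].astype(int); hh=(h[...,0]+90)%180-90 if k=="red" else h[...,0]
        m=((hh>=a)&(hh<=b)&(h[...,1]>140)&(h[...,2]>60)); v,u=np.nonzero(m); 
        P[n]=(u.mean()+x0,v.mean()+y0); c=C[n][y0:y1,x0:x1][m]; print(k,n,np.round(P[n],1),len(u),np.median(c,0).round(4))
    print(" tri",tri("side",P["side"],"top",P["top"]), onz("top",P["top"],.034))
# shield top
for n,(x0,y0,x1,y1) in dict(top=(270,210,315,245),side=(255,205,285,270)).items():
    c=C[n][y0:y1,x0:x1].reshape(-1,3)
    for lo,hi in((.085,.12),(.05,.075),(.03,.038)):
        q=c[(c[:,2]>lo)&(c[:,2]<hi)]
        if len(q)>5:
            r=cv2.minAreaRect(q[:,:2].astype(np.float32)*1000); print(n,lo,len(q),r, np.median(q[:,2]).round(4),q[:,2].max().round(4))
# foot
h=H["top"]; m=np.zeros((420,560),np.uint8); m[205:255,262:320]=((h[...,1]<60)&(h[...,2]>170))[205:255,262:320]
m=m.astype(bool)&(C["top"][...,2]<.015); print("foot",cv2.minAreaRect(C["top"][m][:,:2].astype(np.float32)*1000),m.sum())
for r in range(180,212,2): print(r,[tuple((C["top"][r,u]*1000).round(0).astype(int)) for u in(178,184,192,200,208,218,224)])
E
```

```text
red side [262.6 345.8] 236 [ 0.4529 -0.3789  0.0322]
red top [393.1 258. ] 102 [ 0.4511 -0.3711  0.0347]
 tri (array([ 0.452963  , -0.37416789,  0.02680963]), np.float64(0.0015870622338083034)) [ 0.45137566 -0.37199496  0.034     ]
green side [264.1 323.3] 186 [ 0.465  -0.3289  0.032 ]
green top [374.2 252.2] 96 [ 0.4633 -0.3204  0.0349]
 tri (array([ 0.46492956, -0.32302583,  0.02656619]), np.float64(0.0011354571981726643)) [ 0.46345594 -0.32115131  0.034     ]
blue side [265.4 303.9] 159 [ 0.4759 -0.2784  0.0318]
blue top [355.7 246.7] 96 [ 0.4745 -0.2709  0.0351]
 tri (array([ 0.47643636, -0.27259305,  0.0263103 ]), np.float64(0.0011841398252287316)) [ 0.47482277 -0.27102086  0.034     ]
top 0.085 135 ((510.06298828125, -93.25762176513672), (59.245872497558594, 14.528136253356934), 85.0038070678711) 0.1023 0.1067
top 0.05 17 ((507.2636413574219, -93.1530532836914), (58.65705871582031, 0.8247852325439453), 84.33909606933594) 0.0581 0.0722
top 0.03 101 ((508.57476806640625, -93.69209289550781), (75.67228698730469, 23.77776336669922), 82.87010955810547) 0.0356 0.038
side 0.085 108 ((
[... 5030 characters left out ...]
nt64(41)), (np.int64(561), np.int64(92), np.int64(38))]
208 [(np.int64(554), np.int64(227), np.int64(1)), (np.int64(555), np.int64(211), np.int64(-1)), (np.int64(550), np.int64(180), np.int64(34)), (np.int64(553), np.int64(160), np.int64(25)), (np.int64(556), np.int64(139), np.int64(17)), (np.int64(559), np.int64(112), np.int64(13)), (np.int64(560), np.int64(95), np.int64(15))]
210 [(np.int64(548), np.int64(226), np.int64(2)), (np.int64(550), np.int64(210), np.int64(-1)), (np.int64(550), np.int64(186), np.int64(5)), (np.int64(552), np.int64(164), np.int64(4)), (np.int64(554), np.int64(142), np.int64(0)), (np.int64(556), np.int64(114), np.int64(0)), (np.int64(557), np.int64(97), np.int64(1))]
```

Top view gives red at (0.451,-0.372), blue at (0.475,-0.271), and the shield at (0.510,-0.094) with yaw about -5°. The slot centre is roughly (0.565,0.140) with yaw about +4°. I turn the tool to the shield's yaw and shut the fingers.

```bash
cat >> h.py <<'E'
def need(x,y,z,yaw=None):
    s=ctrl.get_state(); R=Ro.from_rotvec(s["tool_rot"]).as_matrix()
    print("t",round(s["time"],2),"pos",np.round(s["position"],4),"yaw y",round(np.degrees(np.arctan2(R[1,1],R[0,1])),2),"zdir",R[:,2].round(4),"F",np.round(s["ft_force"],2),"g",round(s["grip_width"],3))
    print(" tool shift mm",(R.T@(np.array([x,y,z])-s["position"])*1000).round(1))
E
python3 -m handwheel '[[0,0,0,0,0,0,-10],[0,0,0,0,0,0,-10],[0,0,0,0,0,0,-10],[0,0,0,0,0,0,-10],[0,0,0,0,0,0,-10],[0,0,0,0,0,0,-9.7],[0,0,0,0,0,0,0]]' 20
python3 - <<'E'
from m import *
need(.4514,-.372,.06)
C=cloud("top",np.load("top0.npy"))
for k,(x,y) in dict(orange=(311,272),purple=(265,271),turq=(332,194),bottle=(311,146),jar=(353,150)).items():
    c=C[y-6:y+7,x-6:x+7].reshape(-1,3); c=c[c[:,2]>.04]; print(k,c.min(0).round(3),c.max(0).round(3))
E
```

```text
time: 0.98
position: [0.2783, -0.5871, 0.222]
tool_rot: [-2.316, -2.121, -0.001]
ft_force: [0.2, -0.3, 0.0]
grip_width: 0.287
grip_force: 0.0
t 0.97 pos [ 0.2783 -0.5871  0.222 ] yaw y -5.04 zdir [-3.e-04  9.e-04 -1.e+00] F [ 0.25 -0.28  0.04] g 0.287
 tool shift mm [229.3 153.6 162.1]
orange [ 0.337 -0.158  0.101] [ 0.409 -0.062  1.078]
purple [ 0.376 -0.051  0.106] [ 0.396 -0.02   0.137]
turq [ 0.337 -0.216  0.041] [ 0.617 -0.062  1.078]
bottle [ 0.699 -0.147  0.098] [ 0.741 -0.114  0.155]
jar [ 0.337 -0.263  0.082] [ 0.747 -0.062  1.078]
```

```bash
python3 -m handwheel '[[0,0.046,0.031,0.02,0,0,0],[0,0.046,0.031,0.02,0,0,0],[0,0.046,0.031,0.02,0,0,0],[0,0.046,0.031,0.02,0,0,0],[0,0.045,0.03,0.02,0,0,0],[0,0,0,0.03,0,0,0],[0,0,0,0.03,0,0,0],[0,0,0,0,0,0,0]]'
python3 - <<'E'
from m import *
p,d=ctrl.get_image("side"); cv2.imwrite("pics/s1.png",cv2.resize(p[260:400,180:340],None,fx=5,fy=4.2,interpolation=2)[:600])
need(.4514,-.372,.036)
print(proj("side",ctrl.get_state()["position"]),proj("top",ctrl.get_state()["position"]))
E
```

```text
time: 1.98
position: [0.4498, -0.3709, 0.06]
tool_rot: [-2.313, -2.117, 0.001]
ft_force: [0.6, 0.4, -0.5]
grip_width: 0.006
grip_force: 0.0
t 2.02 pos [ 0.4509 -0.372   0.0619] yaw y -5.05 zdir [-0.0017  0.0015 -1.    ] F [ 0.16  0.41 -0.  ] g 0.001
 tool shift mm [-0.   0.5 25.9]
[[260.07237825 329.86729074]] [[396.26825683 257.26391193]]
```

View pics/s1.png

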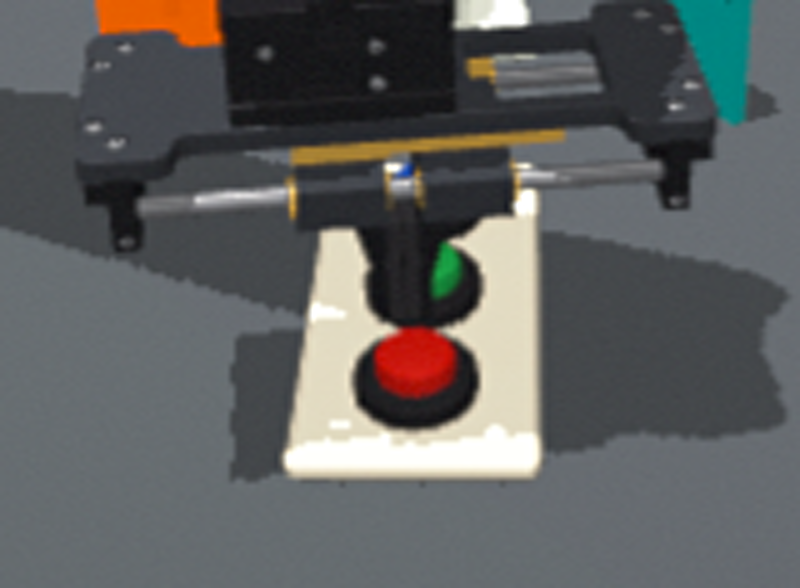

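The shut fingers' tip at crop (405,322) is aligned with the red key at (415,350). The tip sits a few mm low of its projection, so the side camera is slightly off and the top camera agrees. Pressing red.

```bash
python3 -m handwheel '[[0,0,0.0005,0.024,0,0,0],[0,0,0,0.003,0,0,0],[0,0,0,0.003,0,0,0],[0,0,0,0.003,0,0,0],[0,0,0,0.0015,0,0,0],[0,0,0,0,0,0,0],[0,0,0,0,0,0,0]]'
python3 -c "
from h import *
need(.4514,-.372,.0275)"
```

```text
time: 2.9
position: [0.4527, -0.3731, 0.0288]
tool_rot: [2.314, 2.122, 0.0]
ft_force: [-0.5, -1.1, 4.3]
grip_width: 0.003
grip_force: 2.3
t 2.9 pos [ 0.4527 -0.3731  0.0288] yaw y -4.94 zdir [ 0.0013 -0.0014 -1.    ] F [-0.45 -1.13  4.28] g 0.003
 tool shift mm [ 1.  -1.4  1.3]
```

```bash
python3 -m handwheel '[[0,0,0,0.002,0,0,0],[0,0,0,0.002,0,0,0],[0,0,0,0,0,0,0],[0,0,0,0,0,0,0]]'
python3 -c "
from h import *
need(.4514,-.372,.0275)"
```

```text
time: 3.4
position: [0.4528, -0.3732, 0.0281]
tool_rot: [2.314, 2.122, -0.002]
ft_force: [-6.8, 3.6, 25.2]
grip_width: 0.009
grip_force: 12.9
t 3.4 pos [ 0.4528 -0.3732  0.0281] yaw y -4.94 zdir [ 5.0e-04 -2.1e-03 -1.0e+00] F [-6.77  3.63 25.18] g 0.009
 tool shift mm [ 1.1 -1.5  0.6]
```

Bottomed out at 25 N. I lift and move to blue.

```bash
python3 -m handwheel '[[0,0,0,-0.015,0,0,0],[0,0,0,-0.022,0,0,0],[0,0,0,0,0,0,0],[0,0.05,0.007,0,0,0,0],[0,0.0516,0.007,0,0,0,0],[0,0,0,0,0,0,0],[0,0,0,0,0,0,0]]'
python3 -c "
from h import *
need(.4748,-.271,.036)"
```

```text
time: 4.28
position: [0.474, -0.2725, 0.06]
tool_rot: [-2.314, -2.124, 0.002]
ft_force: [-0.0, -0.7, -0.4]
grip_width: 0.01
grip_force: 0.0
t 4.28 pos [ 0.474  -0.2725  0.06  ] yaw y -4.9 zdir [-1.5e-03  2.0e-04 -1.0e+00] F [-0.01 -0.71 -0.41] g 0.01
 tool shift mm [ 1.5  0.7 24. ]
```

```bash
python3 -m handwheel '[[0,0.0015,0.0007,0.022,0,0,0],[0,0,0,0.003,0,0,0],[0,0,0,0.003,0,0,0],[0,0,0,0.003,0,0,0],[0,0,0,0.0015,0,0,0],[0,0,0,0.002,0,0,0],[0,0,0,0.001,0,0,0],[0,0,0,0,0,0,0],[0,0,0,0,0,0,0]]'
python3 -c "
from h import *
need(.4748,-.271,.028)"
```

```text
time: 5.4
position: [0.4754, -0.272, 0.0282]
tool_rot: [2.315, 2.123, -0.003]
ft_force: [-9.8, 1.7, 19.1]
grip_width: 0.009
grip_force: 9.7
t 5.4 pos [ 0.4754 -0.272   0.0282] yaw y -4.96 zdir [-8.e-04 -2.e-03 -1.e+00] F [-9.76  1.67 19.11] g 0.009
 tool shift mm [ 1.  -0.7  0.2]
```

```bash
python3 -m handwheel '[[0,0,0,-0.02,0,0,0],[0,0,0,-0.05,0,0,0],[0,0,0,-0.05,0,0,0],[0.06,0,0,-0.04,0,0,0],[0.06,0.045,0.005,0,0,0,0],[0.06,0.045,0.005,0,0,0,0],[0.06,0.045,0.005,0,0,0,0],[0.06,0.044,0.0055,0,0,0,0],[0.06,0,0,0,0,0,0],[0.06,0,0,0,0,0,0],[0.06,0,0,0,0,0,0]]'
python3 -c "
from h import *
need(.511,-.0945,.0715)"
```

```text
time: 6.78
position: [0.5113, -0.0959, 0.1854]
tool_rot: [2.317, 2.121, -0.0]
ft_force: [-0.1, -0.5, 0.7]
grip_width: 0.681
grip_force: 0.0
t 6.78 pos [ 0.5113 -0.0959  0.1854] yaw y -5.06 zdir [ 1.e-04 -3.e-04 -1.e+00] F [-0.14 -0.51  0.74] g 0.681
 tool shift mm [  1.4  -0.4 113.9]
```

```bash
python3 -m handwheel '[[0.06,0.0014,0,0.04,0,0,0],[0.06,0,0,0.04,0,0,0],[0.06,0,0,0.034,0,0,0],[0.06,0,0,0,0,0,0],[0.015,0,0,0,0,0,0],[0.0,0,0,0,0,0,0],[0.0,0,0,0,0,0,0],[0.0,0,0,0,0,0,0],[0.0,0,0,0,0,0,0],[0.0,0,0,0,0,0,0],[0.0,0,0,0,0,0,0]]' 35
python3 - <<'E'
from h import *
need(.511,-.0945,.0715)
p,d=ctrl.get_image("side"); cv2.imwrite("pics/s2.png",cv2.resize(p[180:300,190:350],None,fx=5,fy=5,interpolation=2))
E
```

```text
time: 8.15
position: [0.5116, -0.0931, 0.0717]
tool_rot: [2.315, 2.124, -0.0]
ft_force: [0.1, -0.6, 2.6]
grip_width: 0.158
grip_force: 35.0
t 8.15 pos [ 0.5116 -0.0931  0.0717] yaw y -4.92 zdir [ 2.e-04 -2.e-04 -1.e+00] F [ 0.1  -0.62  2.58] g 0.158
 tool shift mm [-1.5 -0.5  0.2]
```

View pics/s2.png

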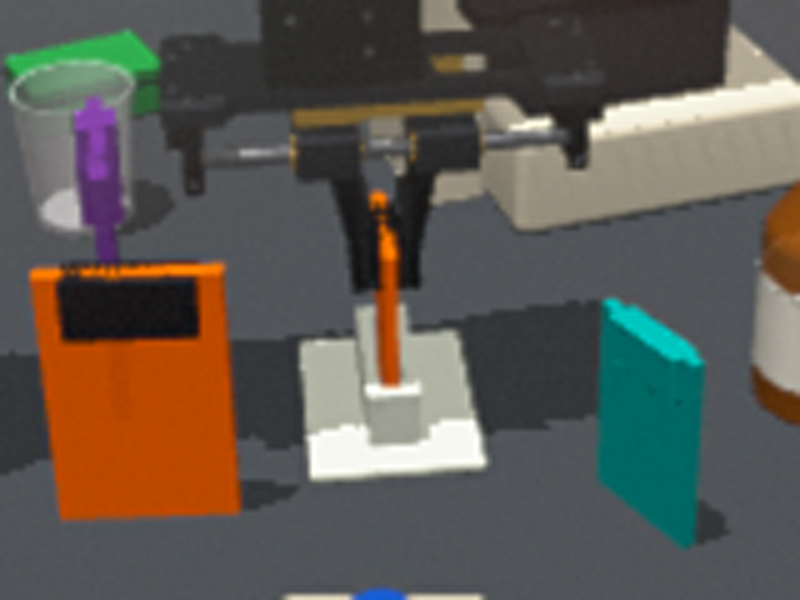

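The fingers are pinching the rib at crop (385,240), opening 13.7 mm, and the shield is upright in its stand. I lift it out, then measure the slot more finely with averaged frames.

```bash
python3 -m handwheel '[[0,0,0,-0.01,0,0,0],[0,0,0,-0.02,0,0,0],[0,0,0,-0.03,0,0,0],[0,0,0,-0.04,0,0,0],[0,0,0,-0.04,0,0,0],[0,0,0,-0.035,0,0,0],[0,0,0,0,0,0,0],[0,0,0,0,0,0,0]]'
python3 - <<'E'
from m import *
L=[ctrl.get_image("top") for _ in range(16)]
P=np.mean([l[0].astype(float) for l in L],0); D=np.median([l[1] for l in L],0)
cv2.imwrite("avg.png",P.astype(np.uint8)); np.save("avg.npy",D)
C=cloud("top",D)*1000
for u in range(186,217,3): print(u,[tuple(int(v) for v in C[r,u].round(0)) for r in range(187,204)])
need(.566,.14,.245)
c=C[170:212,168:238]; g=cv2.resize(P[170:212,168:238].astype(np.uint8),None,fx=11,fy=11,interpolation=cv2.INTER_CUBIC); cv2.imwrite("pics/slot.png",g)
E
```

```text
time: 9.2
position: [0.511, -0.0929, 0.246]
tool_rot: [-2.314, -2.123, 0.001]
ft_force: [0.5, 0.0, -1.3]
grip_width: 0.157
grip_force: 35.0
186 [(582, 178, 133), (580, 178, 133), (578, 178, 131), (576, 179, 126), (574, 179, 126), (571, 178, 126), (568, 178, 126), (567, 179, 121), (567, 181, 112), (565, 182, 108), (562, 181, 108), (555, 176, 127), (552, 175, 132), (548, 174, 135), (546, 173, 136), (550, 181, 103), (550, 184, 92)]
189 [(583, 171, 132), (581, 171, 131), (578, 170, 131), (577, 172, 125), (574, 171, 125), (572, 171, 124), (569, 171, 126), (568, 172, 120), (567, 174, 111), (567, 176, 101), (567, 178, 91), (556, 169, 126), (552, 167, 132), (549, 166, 137), (546, 166, 135), (551, 174, 101), (551, 176, 91)]
192 [(583, 163, 132), (581, 163, 132), (579, 163, 131), (577, 164, 126), (575, 164, 126), (572, 163, 125), (570, 163, 126), (569, 164, 119), (568, 166, 110), (568, 168, 100), (568, 171, 88), (556, 161, 128), (553, 160, 132), (549, 158, 137), (547, 158, 135), (552, 167, 99), (552, 169, 88)]
195 [(584, 156, 131), (582, 156, 131), (579, 155, 131), (578, 156, 126), (575, 156, 
[... 1684 characters left out ...]
585, 111, 131), (584, 111, 126), (581, 111, 125), (578, 111, 126), (576, 110, 126), (575, 111, 119), (575, 113, 110), (574, 114, 100), (574, 116, 89), (563, 109, 127), (559, 108, 131), (555, 107, 136), (553, 107, 135), (559, 113, 99), (558, 114, 90), (558, 116, 78)]
216 [(588, 103, 132), (585, 103, 133), (582, 102, 133), (580, 102, 133), (577, 102, 132), (575, 102, 133), (572, 101, 133), (570, 101, 133), (567, 101, 133), (564, 101, 133), (562, 100, 133), (559, 100, 133), (556, 99, 137), (554, 99, 135), (559, 105, 99), (559, 107, 88), (559, 109, 76)]
t 10.0 pos [ 0.5115 -0.0931  0.2466] yaw y -4.93 zdir [ 0.e+00 -1.e-04 -1.e+00] F [-0.11 -0.32 -0.79] g 0.156
 tool shift mm [236.9  34.2   1.5]
```

View pics/slot.png

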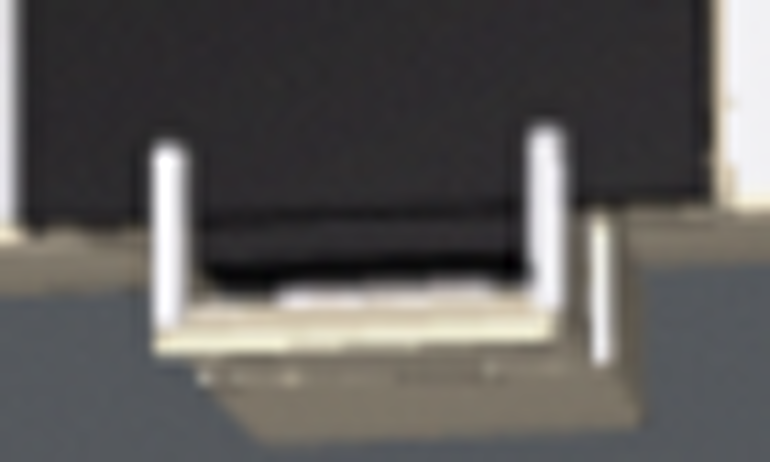

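The averaged crop shows the slot between the cheeks at crop (188,250) and (528,250), with the steel seat strip at (385,290) and the lip at (355,330). From depth, its centre is about (0.566,0.141), with yaw about 7°. I move above it and compare shield and slot in the same camera.

```bash
python3 -m handwheel '[[0,0.047,0.007,0,0,0,0],[0,0.048,0.007,0,0,0,0],[0,0.048,0.007,0,0,0,0],[0,0.048,0.007,0,0,0,-6],[0,0.046,0.0115,0,0,0,-6],[0,0,0,0.03,0,0,0],[0,0,0,0,0,0,0],[0,0,0,0,0,0,0],[0,0,0,0,0,0,0]]'
python3 - <<'E'
from m import *
C0=cloud("top",np.load("avg.npy"))*1000
# slot back wall & lip front yaw fits from the averaged cloud
b=C0[193:197,187:216].reshape(-1,3); b=b[(b[:,2]>101)&(b[:,2]<121)&(b[:,0]>562)]
f=C0[201:207,188:214].reshape(-1,3); f=f[(f[:,2]<106)&(f[:,2]>60)]
for q in(b,f):
    k=np.polyfit(q[:,1],q[:,0],1); print(len(q),"x@y141",np.polyval(k,141).round(2),"yaw",np.degrees(np.arctan(-k[0])).round(2),np.std(q[:,0]-np.polyval(k,q[:,1])).round(2))
L=[ctrl.get_image("top") for _ in range(10)]
D=np.median([l[1] for l in L],0); C=cloud("top",D)*1000; P=L[-1][0]; H=cv2.cvtColor(P,cv2.COLOR_BGR2HSV)
m=np.zeros((420,560),bool); m[165:230,160:240]=((H[...,0]<20)&(H[...,1]>150))[165:230,160:240]
q=C[m]; q=q[(q[:,2]>140)&(q[:,2]<250)]; print("orange",len(q),q.min(0).round(1),q.max(0).round(1))
w=q[q[:,2]<np.percentile(q[:,2],70)]; k=np.polyfit(w[:,1],w[:,0],1); print("face x@y141",np.polyval(k,141),"yaw",np.degrees(np.arctan(-k[0])),"y mid",(q[:,1].min()+q[:,1].max())/2)
need(.566,.1408,.215)
s,_=ctrl.get_image("side")
a=cv2.resize(P[150:225,160:240],(400,375),interpolation=2);b=cv2.resize(s[110:210,245:345],(400,400),interpolation=2)
cv2.imwrite("pics/hover.png",np.hstack([cv2.copyMakeBorder(a,0,25,0,0,0),b]))
E
```

```text
time: 11.12
position: [0.5672, 0.1404, 0.2178]
tool_rot: [2.081, 2.351, 0.002]
ft_force: [-0.0, -0.2, -0.2]
grip_width: 0.157
grip_force: 35.0
58 x@y141 571.29 yaw 6.6 0.12
106 x@y141 555.18 yaw 6.64 0.14
orange 66 [546.3 110.1 140. ] [572.1 131.6 248.7]
face x@y141 560.8525437410137 yaw 12.507293209405262 y mid 120.81955584655915
t 11.62 pos [0.5664 0.141  0.2165] yaw y 7.07 zdir [-0.e+00 -1.e-04 -1.e+00] F [-0.74  1.32 -1.03] g 0.156
 tool shift mm [-0.2 -0.5  1.5]
```

View pics/hover.png

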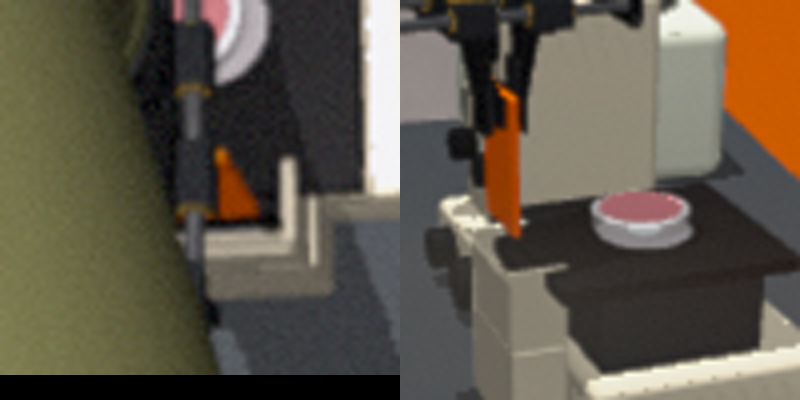

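The right half of the hover view shows the shield upright above the slot mouth at the stage's front edge. The left half, partly hidden by the arm, shows its lower right corner at (262,217), between cheek and wall. Next I check the face offset against the slot wall.

```bash
python3 - <<'E'
from m import *
L=[ctrl.get_image("top") for _ in range(8)]
D=np.median([l[1] for l in L],0); C=cloud("top",D)*1000; H=cv2.cvtColor(L[-1][0],cv2.COLOR_BGR2HSV)
m=np.zeros((420,560),np.uint8); m[165:200,195:220]=((H[...,0]<20)&(H[...,1]>150))[165:200,195:220]
m=cv2.erode(m,np.ones((3,3)))>0; q=C[m]; print(len(q)); r=q[:,0]+np.tan(np.radians(7.07))*(q[:,1]-141)
for a,z in zip(q.round(1),r.round(1)): print(a,z)
print("corner",onz("top",(212.4,193.4),.1515))
n,_=ctrl.get_image("side")
E
```

```text
47
[569.  110.9 247.3] 565.2
[566.2 110.3 249.1] 562.4
[565.7 111.4 242.4] 562.1
[567.8 110.6 235.5] 564.0
[565.8 113.  233.6] 562.3
[565.6 110.4 235.1] 561.8
[565.5 114.3 226.2] 562.2
[566.1 112.3 224.8] 562.5
[566.8 110.5 222.7] 563.0
[565.5 115.8 217.4] 562.4
[565.7 113.6 217.4] 562.3
[565.8 111.2 217.6] 562.1
[568.1 110.6 209.6] 564.3
[565.4 117.3 209. ] 562.4
[565.6 115.  208.9] 562.3
[565.7 112.7 209.1] 562.2
[565.7 110.3 209.6] 561.9
[565.1 118.7 200.8] 562.4
[565.2 116.4 201. ] 562.2
[565.3 114.  201.2] 562.0
[565.8 111.9 200. ] 562.2
[567.1 110.4 195.9] 563.3
[564.6 120.  193.5] 562.0
[565.2 118.  191.9] 562.3
[565.2 115.5 192.6] 562.0
[565.4 113.2 192.3] 562.0
[566.1 111.3 190.1] 562.5
[564.5 121.6 184.5] 562.1
[565.2 119.6 182.5] 562.5
[565.6 117.4 181.7] 562.6
[565.9 115.2 180.8] 562.8
[565.9 112.7 181.8] 562.3
[566.  110.3 181.8] 562.2
[564.6 123.4 174.5] 562.4
[565.1 121.3 173. ] 562.7
[565.2 118.8 173.5] 562.4
[565.3 116.4 173.5] 562.3
[565.7 114.2 172.9] 562.3
[566.  111.9 172.3] 562.4
[567.5 110.5 167.1] 563.7
[564.1 124.7 166.7] 562.1
[564.3 122.4 166.4] 562.0
[564.8 120.2 165. ] 562.2
[565.  117.8 165.1] 562.1
[565.3 115.5 164.5] 562.1
[565.6 113.2 164. ] 562.1
[565.9 110.9 163.4] 562.2
corner [0.56578636 0.10692996 0.1515    ]
```

The face needs +1.0 mm along tool y and +1 mm along tool x. I correct that and enter the slot.

```bash
python3 -m handwheel '[[0,0.001,0.001,0,0,0,0.45],[0,0,0,0.01,0,0,0],[0,0,0,0.008,0,0,0],[0,0,0,0.006,0,0,0],[0,0,0,0.006,0,0,0],[0,0,0,0.006,0,0,0],[0,0,0,0,0,0,0],[0,0,0,0,0,0,0]]' 45
python3 -c "
from h import *
need(.5665,.141,.153)"
```

```text
time: 13.12
position: [0.5675, 0.1423, 0.1807]
tool_rot: [2.089, 2.346, 0.0]
ft_force: [-0.5, 1.5, -1.0]
grip_width: 0.156
grip_force: 45.0
t 13.12 pos [0.5675 0.1423 0.1807] yaw y 6.62 zdir [ 4.e-04  0.e+00 -1.e+00] F [-0.48  1.54 -0.99] g 0.156
 tool shift mm [-1.1 -1.1 27.7]
```

Bottom is at about 116 mm, inside the slot, with no contact force. Continuing to the seat.

```bash
python3 -m handwheel '[[0,0,0,0.006,0,0,0],[0,0,0,0.005,0,0,0],[0,0,0,0.005,0,0,0],[0,0,0,0.003,0,0,0],[0,0,0,0.002,0,0,0],[0,0,0,0,0,0,0],[0,0,0,0,0,0,0]]'
python3 -c "
from h import *
need(.5675,.1423,.153)"
```

```text
time: 14.0
position: [0.5674, 0.1422, 0.1601]
tool_rot: [2.089, 2.346, 0.0]
ft_force: [-1.9, -0.3, 5.7]
grip_width: 0.158
grip_force: 45.0
t 14.0 pos [0.5674 0.1422 0.1601] yaw y 6.62 zdir [ 4.e-04 -2.e-04 -1.e+00] F [-1.89 -0.25  5.7 ] g 0.158
 tool shift mm [0.1 0.1 7.1]
```

On the seat, and it has begun to move. Pressing on.

```bash
python3 -m handwheel '[[0,0,0,0.002,0,0,0],[0,0,0,0.002,0,0,0],[0,0,0,0.002,0,0,0],[0,0,0,0.001,0,0,0],[0,0,0,0,0,0,0],[0,0,0,0,0,0,0]]' 60
python3 -c "
from h import *
need(.5675,.1423,.153)"
```

```text
time: 14.75
position: [0.5676, 0.1423, 0.1538]
tool_rot: [2.089, 2.345, 0.001]
ft_force: [-3.3, -0.6, 9.7]
grip_width: 0.156
grip_force: 60.0
t 14.75 pos [0.5676 0.1423 0.1538] yaw y 6.62 zdir [ 1.e-03 -3.e-04 -1.e+00] F [-3.33 -0.65  9.65] g 0.156
 tool shift mm [ 0.  -0.1  0.8]
```

```bash
python3 -m handwheel '[[0,0,0,0.001,0,0,0],[0,0,0,0,0,0,0],[0,0,0,0,0,0,0]]'; python3 -m handwheel '[[0,0,0,0.001,0,0,0],[0,0,0,0,0,0,0],[0,0,0,0,0,0,0]]'
python3 -c "
from h import *
need(.5675,.1423,.153)"
```

```text
time: 15.12
position: [0.5677, 0.1423, 0.1531]
tool_rot: [2.089, 2.345, 0.001]
ft_force: [-3.3, -1.7, 10.5]
grip_width: 0.158
grip_force: 60.0
time: 15.5
position: [0.5679, 0.1424, 0.1531]
tool_rot: [2.088, 2.345, 0.001]
ft_force: [-3.9, -2.3, 14.7]
grip_width: 0.155
grip_force: 60.0
t 15.5 pos [0.5679 0.1424 0.1531] yaw y 6.62 zdir [ 2.e-03 -7.e-04 -1.e+00] F [-3.92 -2.26 14.74] g 0.155
 tool shift mm [-0.  -0.5  0.1]
```

```bash
python3 -m handwheel '[[0,0,0,0.001,0,0,0],[0,0,0,0,0,0,0],[0,0,0,0,0,0,0],[0,0,0,0,0,0,0]]'
python3 - <<'E'
from h import *
need(.5675,.1423,.153)
p,_=ctrl.get_image("side"); cv2.imwrite("pics/fin.png",cv2.resize(p[100:390,170:450],None,fx=2,fy=2,interpolation=2))
E
```

```text
time: 16.0
position: [0.5682, 0.1425, 0.153]
tool_rot: [2.088, 2.344, 0.002]
ft_force: [-4.9, -1.2, 20.9]
grip_width: 0.155
grip_force: 60.0
t 16.0 pos [0.5682 0.1425 0.153 ] yaw y 6.61 zdir [ 2.6e-03 -8.0e-04 -1.0e+00] F [-4.85 -1.15 20.91] g 0.155
 tool shift mm [-0.1 -0.7 -0. ]
```

View pics/fin.png

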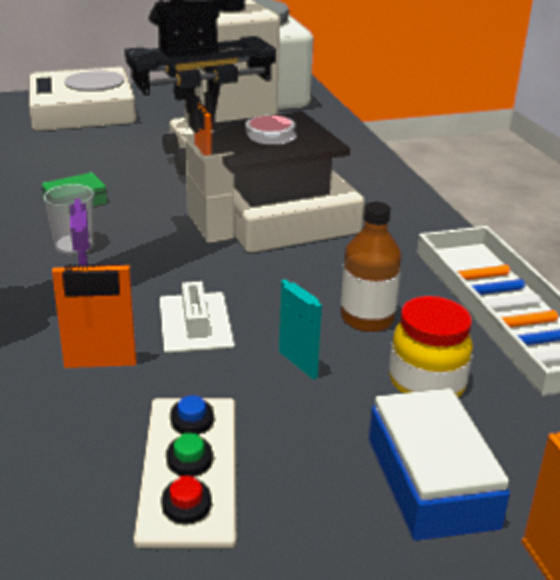

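The picture shows the shield seated in the slot (205,130), the stand empty (195,315), all keys up and everything else in place. It is bottomed at the expected height, with TCP z at 0.153 and 21 N. Handing in.

```bash
python3 -c "
from bench import ctrl
print(ctrl.close_job())"
```

```text
the job is handed in; nothing more can be done
None
```

I pressed the red key and then the blue key fully down and let each up, left green alone, and handed in the job at about 16 s with the shield still held fully home in the slot at about 21 N; nothing else looked moved in the last picture.

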